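# Empty the walnut tipping pan

## Robot

A 6-joint arm with a two-finger parallel gripper is mounted at the origin on the work surface. World frame = base frame: x ahead of the robot, y to its left, z up, the work surface at z = 0. Lengths are in m, angles in rad, forces in N, time in s.
With the tool pointing down it reaches from about 0.35 to 0.975 m from the base axis. Payload 4.9 kg.
Tool frame: the origin (TCP) lies at the very end of the fingers, on their centre line; the grasp point (between the pads) lies 19 mm behind it (manip.tcp_to_grasp is the distance from the TCP to the grasp point, in m); z points along the fingers, y is the direction in which the jaws open and shut (so a half turn about z gives the same grasp; the last joint's range is limited). The gripper opens to 85 mm and grips with 20 to 120 N. Pads are 22 mm wide; open, the fingers measure 114 mm over their backs; the gripper's body (76 mm by 85 mm) begins 54 mm behind the grasp point. The pads swing forward as they close: fully open they stand 13 mm farther back than shut.
Start: joints at [-1.393, 0.053, 1.613, -0, 1.476, -0.119], TCP at [0.183, -0.598, 0.205] pointing down, gripper open.
Joint ranges: [-3.01, 3.01], [-1.01, 2.22], [0.06, 2.58], [-1.02, 4.17], [0.09, 2.62], [-3.14, 3.14]. Speed limits (rad/s): [2.57, 2.57, 3.14, 3.14, 3.14, 3.14].

## Interface

Orientations are given as a unit quaternion [w, x, y, z].
In Python, from plant import sensors, cams, job, finder, manip gives the robot as it stands.
- The arm moves only by the shell command python3 -m pendant 'ROWS'. ROWS is JSON, a list of rows, each an object of numbers: "wx", "wy", "wz": the turn, a rotation vector about the tool's x, y, z in degrees; "dx", "dy", "dz": the shift along the tool's x, y, z in m; "hand": the gripper's target within -1 to 1 (fully open at 1, half-way at 0, shut at -1). A call has 1 to 20 rows; each row is the pose to reach, as a shift and turn from the pose commanded when the call began, along the tool's axes at that moment; what a row does not reach only later rows make up. A row lasts 1/12 s, in which the tool goes at most 41.7 mm and 7.16 degrees, less where a joint would pass 70% of its speed; a pose out of reach is approached as far as the arm can. A call with a gripper value outside its range is refused whole. The fingers move at their own pace and stop on an object; the grip force is fixed at half the most. Time passes only in rows, so rows that repeat a pose let the fingers close. It gives the time, the measured TCP pose, the force and the opening at its end, in the units of the state.
- sensors.state(): the state, without advancing time (a new reading comes with each control period).
- cams.grab_frame(name): name is "scene" or "top"; returns (picture, depth): 420x560x3 uint8, red, green, blue; 420x560 float32, m along the optical axis (not along the pixel's ray), 0 where there is no reading.
- cams.calibration(name): a dict with "fov_y" (degrees; the focal length in pixels is half the picture's height over the tangent of half this angle, whatever the lens; pixels are square), "cx", "cy" (the principal point, pixels), "pose" (4x4, takes a point from camera to world coordinates). Camera axes: x right, y down, z forward; pixel columns grow to the right and rows downward; lengths in m; the calibration is good to about 2 mm. A picture is of the moment at which its call begins. calibration takes no time and is no camera call.
- job.job_done(): hands the job in, once; it reports no verdict.
Trained networks look in the newest picture that a camera, given by its name, has taken for a name from the list of things; names that differ only in an ending like _2 or _b are one class to them, and where a whole thing is asked for, a point or a joint stands for the part that bears it (a point fixed in the world has none). Each returns a list of dicts, best first, with "score" (0 to 1); they miss things now and then, are a little off and sometimes report something else, mostly with a low value. They report only what shows in the picture. A call takes as long as a camera call. They do not tell look-alikes from the thing itself.
- finder.look_for(camera, thing): "position" ([x, y, z] in m, in world coordinates, good to about 4 mm: the middle of the surface that is visible of it).
The state is a dict: "time": time; "joint_pos": joint angles; "joint_vel": joint speeds; "joint_efforts": joint torques, N m; "tool_pos": TCP position; "tool_rot": TCP orientation; "contact_force": force on the tool from outside, world axes, zero at the start; "ft_torque": the same for the moment, N m; "gripper_width": opening from 0.0 (shut) to 1.0 (fully open).
Only numpy, scipy, OpenCV 4.12 (cv2) and the standard library are available. Lean on these libraries where they do the work, as an engineer would, in place of code of your own. Each camera call takes 0.05 s, during which the arm holds its last target. There are 200 camera calls.

## Task

Two tipping pans stand on the carving bench. Take the dark walnut pan by its brass handle bar and tilt it to about 45 degrees, keep it there for a second so that the turned ball rolls out into the catch tray, then lower it gently until it is level again and let go. Leave the light maple pan alone.

Things in the scene. Friction and masses are not known exactly. Their poses are not given: they have to be found in the camera images.
- dark_pan (a joint): Tilt of the dark walnut pan, rad: 0 = level (on its stop, as it starts), grows as the handle end is lifted, at most 1.13. An open box 150 mm long, 136 mm wide, walled at the handle end and both sides, open at the mouth; the level hinge runs along the mouth's bottom edge. About 0.35 kg; it falls back to level if let go.
- dark_handle (a point): Centre of the dark pan's brass handle bar: level, 12 mm thick, 76 mm clear between its posts, parallel to the hinge, 48 mm above the end wall's rim. y along the bar, x to the mouth, z up when level (158 mm above the table then); turns with the pan. The hinge axis stays 150 mm along this frame's +x, 93 mm along -z. Lifting moves the bar up and towards the mouth; it may turn between the fingers.
- dark_tray (a point): Centre of the floor of the dark walnut catch tray in front of the dark pan's mouth, 14 mm above the table, fixed to the same stand. x points away from the pan, y along the mouth. Inside about 150 mm (x) by 154 mm (y), grey lining; walls 34 mm (pan side), 54 mm (sides) and 70 mm (far side) above the floor.
- dark_ball_center (a point): Centre of the pale turned wooden ball, 40 mm in diameter, about 25 g, lying in the dark pan against its end wall.
- light_pan (a joint): Tilt of the light maple tipping pan, rad, 0 = level. Same shape and stand as the dark one, holding a red-brown ball; not to be tipped.
Things that resemble listed ones, but are neither listed nor needed, are in the scene too. What is shaped like the part that bears dark_ball_center but blue or pink is not meant.

How it is judged:
On the way:
1. the dark pan is held tilted between 35 and 55 degrees for half a second (value of joint dark_pan between 0.61 and 0.96 rad), for 0.5 s.
At the end, for the whole second after the job is handed in: The dark pan is level again (within 10 degrees) and its ball lies on the floor of the dark catch tray; the light pan is level (within 10 degrees) (value of joint each of dark_pan, light_pan below 0.17 rad and x of dark_ball_center in the frame of dark_tray between -0.077 and 0.077 m and y of dark_ball_center in the frame of dark_tray between -0.077 and 0.077 m and z of dark_ball_center in the frame of dark_tray below 0.03 m); the robot touches nothing.
It fails at once if the dark pan falls back (faster than 3 rad/s) instead of being lowered (velocity of joint dark_pan below -3 rad/s).
It fails at once if the light pan is tipped by more than 10 degrees (value of joint light_pan above 0.17 rad).
It fails at once if the dark pan is tipped far past the asked angle (more than 60 degrees) (value of joint dark_pan above 1.05 rad).
It also fails if it takes over 42 s, if anything falls off the work surface, if the arm or the gripper's body presses on something with over 40 N, if the wrist force passes 120 N, or if a joint passes its speed limit or range.

## Working session

There is one attempt and no reset: what is moved stays moved. The work goes in short steps, Python scripts to look and compute and a shell command to move; the robot and the scene stay as the last step left them, time stands still between calls to the robot, and variables do not carry over. Pictures are saved under pics/ and viewed, about 8 in all and at most 12, crops included, and the job is handed in when it is done.

```bash
ls; mkdir -p pics; python3 - <<'E'
from plant import sensors,cams,finder,manip
import cv2,numpy as np
print(sensors.state()); print(manip.tcp_to_grasp)
for n in("scene","top"):
    p,d=cams.grab_frame(n); cv2.imwrite(f"pics/{n}0.png",p[:,:,::-1]); np.savez(f"pics/{n}0.npz",p=p,d=d)
    c=cams.calibration(n); print(n,c["fov_y"],c["cx"],c["cy"],np.round(c["pose"],3).tolist())
    for t in("dark_handle","dark_pan","dark_tray","dark_ball_center","light_pan"):
        print(t,[(np.round(r["position"],3).tolist(),round(r["score"],2)) for r in finder.look_for(n,t)])
E
```

```text
pics
{'time': 0.0, 'joint_pos': array([-1.39300982e+00,  5.33348492e-02,  1.61429208e+00, -1.52524131e-05,
        1.47599310e+00, -1.19041333e-01]), 'joint_vel': array([-0.00060831, -0.00119214, -0.00220216,  0.00047905, -0.00068192,
        0.00036706]), 'joint_efforts': array([ 1.92758698e-04, -3.93679798e+01, -3.70175385e+01, -8.03267562e-05,
        7.18904877e-03, -8.87378320e-06]), 'tool_pos': array([ 0.18265654, -0.59701007,  0.20417786]), 'tool_rot': array([-1.01302642e-03,  9.89006239e-01,  1.47870319e-01, -3.73582660e-05]), 'contact_force': array([-0.61139383,  0.15863803,  0.12125436]), 'ft_torque': array([ 0.00408027, -0.0399423 , -0.03533006]), 'gripper_width': 0.9988055602542468}
0.0187
scene 53.76808794445983 274.7458217447559 205.11734697042098 [[0.568, 0.678, -0.467, 0.929], [0.823, -0.465, 0.327, -0.326], [0.005, -0.57, -0.822, 0.799], [0.0, 0.0, 0.0, 1.0]]
dark_handle [([0.54, 0.2, 0.073], 0.89)]
dark_pan [([0.545, 0.204, 0.072], 0.56)]
dark_tray [([0.619, 0.215, 0.056], 0.96)]
dark_ball_center [([0.385, 0.162, 0.033], 0.69), ([0.516, 0.003, 0.031], 0.65), ([0.511, 0.154, 0.079], 0.58), ([0.636, -0.009, 0.035], 0.55), ([0.375, 0.056, 0.035], 0.45)]
light_pan [([0.492, -0.262, 0.061], 0.83)]
top 44.71148052186694 265.6420958471783 207.1164493039345 [[0.027, -0.983, 0.183, 0.369], [-1.0, -0.025, 0.014, -0.053], [-0.009, -0.184, -0.983, 1.096], [0.0, 0.0, 0.0, 1.0]]
dark_handle [([0.541, 0.194, 0.062], 0.69)]
dark_pan [([0.544, 0.2, 0.059], 0.67)]
dark_tray [([0.612, 0.22, 0.053], 0.78)]
dark_ball_center [([0.367, 0.065, 0.032], 0.85), ([0.381, 0.171, 0.036], 0.74), ([0.621, 0.005, 0.031], 0.57), ([0.499, 0.014, 0.034], 0.5), ([0.511, 0.167, 0.09], 0.46)]
light_pan [([0.511, -0.265, 0.059], 0.82)]
```

View pics/scene0.png

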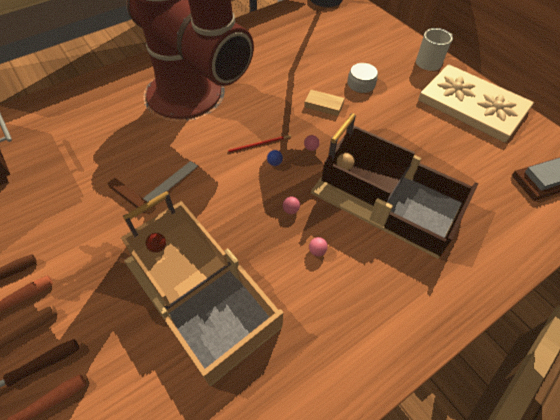

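View pics/top0.png

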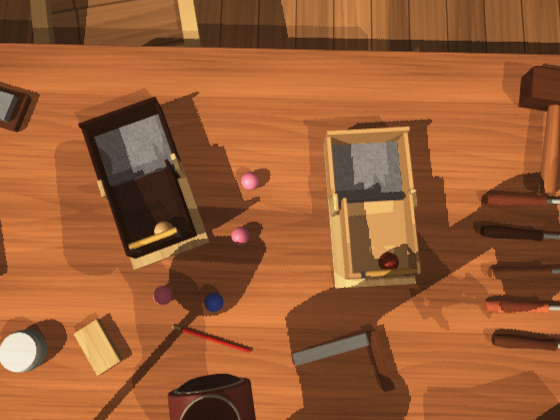

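The scene view shows the dark pan with its handle bar near (343,130) and the pale ball at (345,160). In the top view the bar runs (131,247)–(176,230), the ball is at (163,228) and the tray lining near (132,150). Next I'll measure the bar from depth.

```bash
cat > h.py <<'E'
import numpy as np,cv2
from plant import cams
def cloud(n,p,d):
    c=cams.calibration(n); f=210/np.tan(np.radians(c["fov_y"]/2))
    v,u=np.mgrid[:420,:560]; P=np.stack([(u-c["cx"])/f*d,(v-c["cy"])/f*d,d],-1)
    W=P@c["pose"][:3,:3].T+c["pose"][:3,3]; W[d<=0]=np.nan; return W
E
python3 - <<'E'
from h import *
for n in("scene","top"):
    z=np.load(f"pics/{n}0.npz"); W=cloud(n,z["p"],z["d"]); 
    m=(W[...,2]>.135)&(W[...,2]<.18)&(W[...,0]>.35)&(W[...,0]<.7)&(W[...,1]>0)&(W[...,1]<.4)
    hsv=cv2.cvtColor(z["p"],cv2.COLOR_RGB2HSV)
    m&=(hsv[...,2]>110)&(hsv[...,1]>80)
    Q=W[m]; print(n,len(Q))
    a,b=np.unravel_index(np.flatnonzero(m),m.shape); print(a.min(),a.max(),b.min(),b.max())
    l=cv2.fitLine(Q[:,:2].astype(np.float32),cv2.DIST_HUBER,0,.01,.01).ravel(); t=(Q[:,:2]-l[2:])@l[:2]
    q=np.percentile(t,[1,99]); print("mean",Q.mean(0),"mid",l[2:]+l[:2]*q.mean(),"len",np.ptp(q),"ang",np.degrees(np.arctan2(l[1],l[0])),"ztop",np.percentile(Q[:,2],[5,50,95]))
    # rim-level dark points / stand footprint
    m=(W[...,2]>.045)&(W[...,2]<.125)&(W[...,0]>.4)&(W[...,0]<.8)&(W[...,1]>.05)&(W[...,1]<.4)
    r=cv2.minAreaRect(W[m][:,:2].astype(np.float32)); print("rect",r)
E
```

```text
scene 168
114 140 331 355
mean [0.4823874  0.16489103 0.16175489] mid [0.48194804 0.1666283 ] len 0.0911422546689181 ang -67.6703 ztop [0.15835873 0.16194264 0.16442776]
rect ((0.6174603700637817, 0.2205900400876999), (0.30592280626296997, 0.17340566217899323), 22.22165870666504)
top 306
227 248 129 176
mean [0.47883119 0.16705088 0.16296709] mid [0.47883767 0.16703496] len 0.08920224271017371 ang -67.8932 ztop [0.15953104 0.16297106 0.16605126]
rect ((0.6154184341430664, 0.22372546792030334), (0.3076266050338745, 0.171100452542305), 22.15284538269043)
```

```bash
cat >> h.py <<'E'
from scipy.spatial.transform import Rotation as R
from plant import sensors
H=np.array([.480,.1667,.158]); YAW=np.radians(22.1); X=np.array([np.cos(YAW),np.sin(YAW),0]); Z=np.array([0,0,1.])
TD=R.from_matrix(np.stack([np.cross(X,-Z),X,-Z],1))   # tool down, jaws along pan x
def bar(t):
    a=np.arctan2(.093,.150)+t; r=np.hypot(.093,.150); return H+.150*X-.093*Z-r*np.cos(a)*X+r*np.sin(a)*Z
def rel(p,rot=TD,s=None):
    s=s or sensors.state(); r0=R.from_quat(s["tool_rot"],scalar_first=True)
    print("shift",np.round(r0.inv().apply(p-s["tool_pos"]),4),"turn",np.round((r0.inv()*rot).as_rotvec(degrees=True),2))
E
python3 - <<'E'
from h import *
rel(np.array([.40,-.25,.33])); rel(np.array([.480,.1667,.26])); rel(H-.0187*Z)
E
```

```text
shift [ 0.3094 -0.2689 -0.1246] turn [ 0.000e+00  1.000e-02 -9.509e+01]
shift [ 0.5078 -0.644  -0.0546] turn [ 0.000e+00  1.000e-02 -9.509e+01]
shift [ 0.5078 -0.644   0.0661] turn [ 0.000e+00  1.000e-02 -9.509e+01]
```

```bash
python3 -m pendant '[{"dz":-0.04,"hand":1},{"dz":-0.08,"hand":1},{"dx":0.02,"dy":-0.02,"dz":-0.11,"wz":-5,"hand":1},{"dx":0.05,"dy":-0.045,"dz":-0.12,"wz":-11,"hand":1},{"dx":0.08,"dy":-0.07,"dz":-0.12,"wz":-17,"hand":1},{"dx":0.11,"dy":-0.095,"dz":-0.12,"wz":-23,"hand":1},{"dx":0.14,"dy":-0.12,"dz":-0.12,"wz":-29,"hand":1},{"dx":0.17,"dy":-0.145,"dz":-0.12,"wz":-35,"hand":1},{"dx":0.2,"dy":-0.17,"dz":-0.12,"wz":-41,"hand":1},{"dx":0.23,"dy":-0.2,"dz":-0.12,"wz":-47,"hand":1},{"dx":0.26,"dy":-0.225,"dz":-0.12,"wz":-53,"hand":1},{"dx":0.29,"dy":-0.25,"dz":-0.12,"wz":-59,"hand":1},{"dx":0.31,"dy":-0.28,"dz":-0.12,"wz":-65,"hand":1},{"dx":0.325,"dy":-0.31,"dz":-0.12,"wz":-71,"hand":1},{"dx":0.34,"dy":-0.34,"dz":-0.12,"wz":-77,"hand":1},{"dx":0.36,"dy":-0.37,"dz":-0.12,"wz":-83,"hand":1},{"dx":0.375,"dy":-0.4,"dz":-0.12,"wz":-89,"hand":1},{"dx":0.39,"dy":-0.43,"dz":-0.12,"wz":-95,"hand":1},{"dx":0.405,"dy":-0.46,"dz":-0.115,"wz":-95,"hand":1},{"dx":0.42,"dy":-0.49,"dz":-0.11,"wz":-95,"hand":1}]'; python3 -c "
from h import *
rel(H+.08*Z)"
```

```text
shift [ 0.5078 -0.644  -0.0326] turn [ 0.000e+00  1.000e-02 -9.509e+01]invalid input
```

```bash
python3 -m pendant '[{"wx":0,"wy":0,"wz":0,"dx":0,"dy":0,"dz":-0.04,"hand":1},{"wx":0,"wy":0,"wz":0,"dx":0,"dy":0,"dz":-0.08,"hand":1},{"wx":0,"wy":0,"wz":0,"dx":0,"dy":0,"dz":-0.12,"hand":1}]'
```

```text
time: 0.85
tool_pos: [0.1827, -0.5969, 0.3257]
tool_rot: [-0.001, 0.989, 0.148, -0.0]
contact_force: [-0.2, -0.7, -0.0]
gripper_width: 0.999
```

```bash
python3 -m pendant '[{"wx":0,"wy":0,"wz":-7,"dx":0.031,"dy":-0.027,"dz":0,"hand":1},{"wx":0,"wy":0,"wz":-14,"dx":0.062,"dy":-0.054,"dz":0,"hand":1},{"wx":0,"wy":0,"wz":-21,"dx":0.093,"dy":-0.081,"dz":0,"hand":1},{"wx":0,"wy":0,"wz":-28,"dx":0.124,"dy":-0.108,"dz":0,"hand":1},{"wx":0,"wy":0,"wz":-35,"dx":0.155,"dy":-0.135,"dz":0,"hand":1},{"wx":0,"wy":0,"wz":-42,"dx":0.186,"dy":-0.162,"dz":0,"hand":1},{"wx":0,"wy":0,"wz":-49,"dx":0.217,"dy":-0.189,"dz":0,"hand":1},{"wx":0,"wy":0,"wz":-56,"dx":0.248,"dy":-0.216,"dz":0,"hand":1},{"wx":0,"wy":0,"wz":-62,"dx":0.279,"dy":-0.243,"dz":0,"hand":1},{"wx":0,"wy":0,"wz":-68,"dx":0.309,"dy":-0.269,"dz":0,"hand":1},{"wx":0,"wy":0,"wz":-74,"dx":0.328,"dy":-0.306,"dz":0,"hand":1},{"wx":0,"wy":0,"wz":-80,"dx":0.348,"dy":-0.343,"dz":0,"hand":1},{"wx":0,"wy":0,"wz":-86,"dx":0.368,"dy":-0.38,"dz":0,"hand":1},{"wx":0,"wy":0,"wz":-92,"dx":0.388,"dy":-0.417,"dz":0,"hand":1},{"wx":0,"wy":0,"wz":-95,"dx":0.408,"dy":-0.454,"dz":0,"hand":1},{"wx":0,"wy":0,"wz":-95,"dx":0.428,"dy":-0.491,"dz":0,"hand":1},{"wx":0,"wy":0,"wz":-95,"dx":0.448,"dy":-0.528,"dz":0,"hand":1},{"wx":0,"wy":0,"wz":-95,"dx":0.468,"dy":-0.565,"dz":0,"hand":1},{"wx":0,"wy":0,"wz":-95,"dx":0.488,"dy":-0.602,"dz":0.01,"hand":1},{"wx":0,"wy":0,"wz":-95,"dx":0.508,"dy":-0.639,"dz":0.03,"hand":1}]'; python3 -c "
from h import *
rel(H+.06*Z)"
```

```text
time: 2.52
tool_pos: [0.4812, 0.1566, 0.3019]
tool_rot: [0.002, 0.559, 0.829, 0.002]
contact_force: [1.2, -0.6, 0.4]
gripper_width: 1.001
shift [0.0099 0.0022 0.0839] turn [ 0.34  0.07 -0.04]
```

```bash
python3 -c "
from h import *
rel(H+.042*Z); rel(H-.0187*Z)
print(sensors.state()['joint_pos'])
p,d=cams.grab_frame('scene'); cv2.imwrite('pics/s1.png',cv2.resize(p[60:270,200:480,::-1],None,fx=2.5,fy=2.5))"
```

```text
shift [0.0099 0.0021 0.1019] turn [ 0.34  0.07 -0.04]
shift [0.01   0.0017 0.1626] turn [ 0.34  0.07 -0.04]
[ 1.67474414e-01 -2.78756287e-01  1.75985618e+00  4.60334320e-05
  1.65440343e+00 -2.17572118e-01]
```

View pics/s1.png

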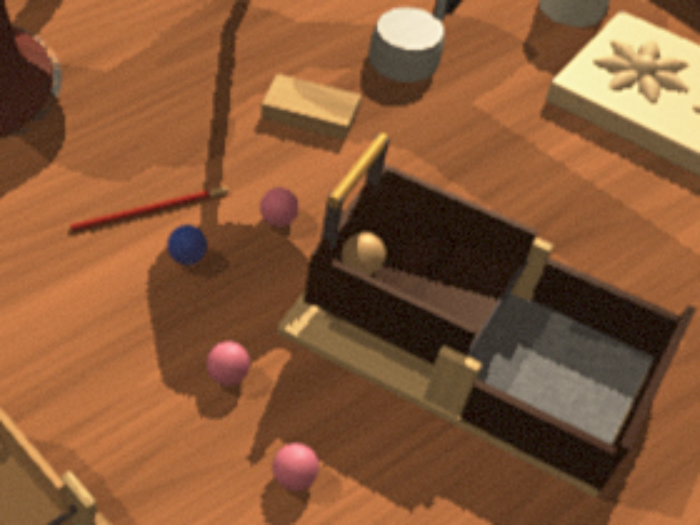

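The crop shows the dark pan level, with the bar at about (355,170), the ball at (365,252) and a fingertip just at the top edge (447,5). Descending to the bar.

```bash
python3 -m pendant '[{"wx":0,"wy":0,"wz":0,"dx":0.01,"dy":0.002,"dz":0.03,"hand":1},{"wx":0,"wy":0,"wz":0,"dx":0.01,"dy":0.002,"dz":0.06,"hand":1},{"wx":0,"wy":0,"wz":0,"dx":0.01,"dy":0.002,"dz":0.09,"hand":1},{"wx":0,"wy":0,"wz":0,"dx":0.01,"dy":0.002,"dz":0.115,"hand":1},{"wx":0,"wy":0,"wz":0,"dx":0.01,"dy":0.002,"dz":0.135,"hand":1},{"wx":0,"wy":0,"wz":0,"dx":0.01,"dy":0.002,"dz":0.15,"hand":1},{"wx":0,"wy":0,"wz":0,"dx":0.01,"dy":0.002,"dz":0.16,"hand":1},{"wx":0,"wy":0,"wz":0,"dx":0.01,"dy":0.002,"dz":0.16,"hand":1}]'; python3 -c "
from h import *
rel(H-.0187*Z)
p,d=cams.grab_frame('scene'); cv2.imwrite('pics/s2.png',cv2.resize(p[30:240,240,None][:0] if 0 else p[40:240,240:440,::-1],None,fx=3,fy=3))"
```

```text
time: 3.23
tool_pos: [0.4765, 0.1635, 0.1365]
tool_rot: [-0.002, 0.559, 0.829, -0.002]
contact_force: [-0.4, 0.0, 0.1]
gripper_width: 0.997
shift [ 0.0016  0.0044 -0.0028] turn [-0.26 -0.05 -0.1 ]
```

View pics/s2.png

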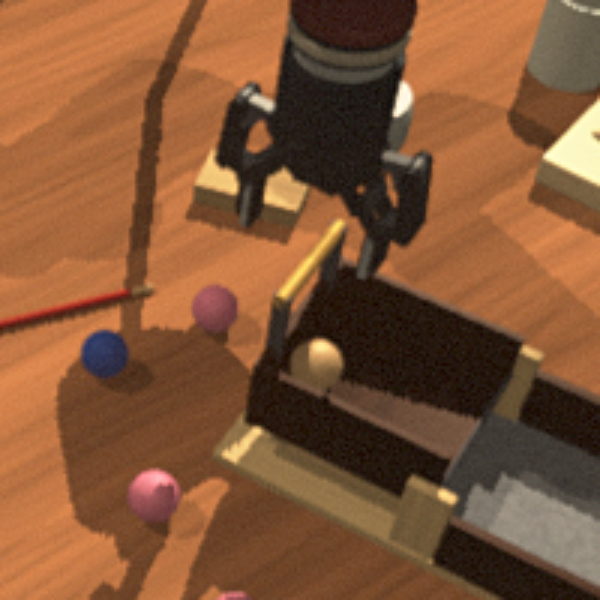

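The crop shows the open fingers straddling the bar, tips at about (250,220) and (370,270), bar at (310,262). The tips look somewhat high, so I'll check them by depth.

```bash
python3 - <<'E'
from h import *
s=sensors.state(); print(s["time"],s["tool_pos"])
for n in("scene","top"):
    p,d=cams.grab_frame(n); W=cloud(n,p,d)
    L=(W-H)@np.stack([X,np.cross(Z,X),Z],1)   # pan frame rel. handle
    hsv=cv2.cvtColor(p,cv2.COLOR_RGB2HSV)
    for nm,lo,hi in(("near-robot",-.075,-.02),("mouth",.02,.075)):
        m=(L[...,0]>lo)&(L[...,0]<hi)&(abs(L[...,1])<.03)&(L[...,2]>-.04)&(L[...,2]<.08)
        Q=L[m]; 
        if len(Q): print(n,nm,len(Q),"zmin",np.percentile(Q[:,2],[0,2,10]).round(3),"low pts mean",Q[Q[:,2]<np.percentile(Q[:,2],15)].mean(0).round(3))
    m=(L[...,2]>-.012)&(L[...,2]<.02)&(abs(L[...,0])<.02)&(abs(L[...,1])<.045); print("bar",m.sum(),L[m].mean(0).round(4) if m.any() else 0)
s=sensors.state(); print(s["time"],s["tool_pos"])
E
```

```text
3.2833 [0.4775348  0.16374425 0.13828227]
scene near-robot 261 zmin [0.018 0.022 0.029] low pts mean [-0.048 -0.008  0.026]
scene mouth 291 zmin [0.023 0.027 0.034] low pts mean [ 0.047 -0.011  0.032]
bar 187 [ 0.0021 -0.0004  0.003 ]
top near-robot 63 zmin [0.025 0.025 0.035] low pts mean [-0.052 -0.01   0.031]
bar 140 [-0.0014 -0.028   0.0038]
3.3833 [0.47898926 0.16401758 0.14046488]
```

```bash
cat >> h.py <<'E'
def tips(n="scene"):
    s=sensors.state(); p,d=cams.grab_frame(n); W=cloud(n,p,d); L=(W-H)@np.stack([X,np.cross(Z,X),Z],1)
    print("t",s["time"],"tcp",s["tool_pos"].round(4),"F",s["contact_force"].round(1),"w",round(s["gripper_width"],3))
    for lo,hi in((-.075,-.02),(.02,.075)):
        m=(L[...,0]>lo)&(L[...,0]<hi)&(abs(L[...,1])<.03)&(L[...,2]>-.04)&(L[...,2]<.08); Q=L[m]
        if len(Q): print(n,len(Q),"zmin",np.percentile(Q[:,2],[0,2,10]).round(3),"low mean",Q[Q[:,2]<=np.percentile(Q[:,2],15)].mean(0).round(3))
    return p,d,L
E
python3 - <<'E'
from h import *
for i in range(2): p,d,L=tips()
cv2.imwrite('pics/s3.png',cv2.resize(p[40:240,240:440,::-1],None,fx=3,fy=3))
rel(H-.0187*Z)
E
```

```text
t 3.3833 tcp [0.479  0.164  0.1405] F [ 0.1 -0.1 -0.2] w 1.001
scene 258 zmin [0.02  0.023 0.031] low mean [-0.047 -0.008  0.029]
scene 280 zmin [0.021 0.027 0.035] low mean [ 0.048 -0.011  0.032]
t 3.4333 tcp [0.4792 0.1641 0.1409] F [0.8 0.5 0.3] w 0.999
scene 255 zmin [0.022 0.024 0.032] low mean [-0.047 -0.008  0.03 ]
scene 277 zmin [0.023 0.027 0.035] low mean [ 0.048 -0.012  0.033]
shift [0.0022 0.0016 0.0016] turn [ 0.17  0.03 -0.1 ]
```

```bash
python3 -m pendant '[{"wx":0,"wy":0,"wz":0,"dx":0.001,"dy":0.001,"dz":0.003,"hand":0},{"wx":0,"wy":0,"wz":0,"dx":0.001,"dy":0.001,"dz":0.005,"hand":0},{"wx":0,"wy":0,"wz":0,"dx":0.001,"dy":0.001,"dz":0.005,"hand":0},{"wx":0,"wy":0,"wz":0,"dx":0.001,"dy":0.001,"dz":0.005,"hand":0},{"wx":0,"wy":0,"wz":0,"dx":0.001,"dy":0.001,"dz":0.005,"hand":0},{"wx":0,"wy":0,"wz":0,"dx":0.001,"dy":0.001,"dz":0.005,"hand":0}]'; python3 - <<'E'
from h import *
p,d,L=tips()
cv2.imwrite('pics/s4.png',cv2.resize(p[70:170,280:400,::-1],None,fx=6,fy=6,interpolation=cv2.INTER_NEAREST))
rel(H-.0187*Z)
E
```

```text
time: 3.98
tool_pos: [0.4788, 0.1652, 0.1342]
tool_rot: [0.0, 0.559, 0.829, 0.0]
contact_force: [0.2, -0.3, 0.8]
gripper_width: 0.501
t 3.9833 tcp [0.4788 0.1652 0.1342] F [ 0.2 -0.3  0.8] w 0.501
scene 354 zmin [0.003 0.008 0.018] low mean [-0.026 -0.007  0.014]
scene 339 zmin [0.003 0.01  0.02 ] low mean [ 0.027 -0.01   0.017]
shift [ 0.0009  0.0017 -0.0051] turn [ 0.    0.   -0.09]
```

View pics/s4.png

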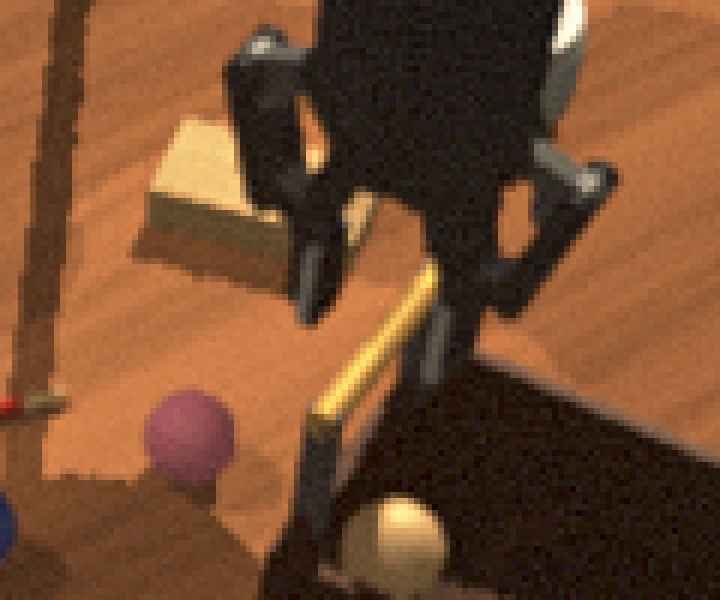

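The crop shows the half-open fingers on both sides of the bar, tips at about (310,320) and (435,385), which is level with the bar's centre (378,345). The reported TCP height puts them about 23 mm lower, so I trust the picture and go 12 mm deeper. That depth is safe under either reading.

```bash
python3 -m pendant '[{"wx":0,"wy":0,"wz":0,"dx":0.001,"dy":0.001,"dz":0.004,"hand":0},{"wx":0,"wy":0,"wz":0,"dx":0.001,"dy":0.001,"dz":0.008,"hand":0},{"wx":0,"wy":0,"wz":0,"dx":0.001,"dy":0.001,"dz":0.012,"hand":0},{"wx":0,"wy":0,"wz":0,"dx":0.001,"dy":0.001,"dz":0.012,"hand":0},{"wx":0,"wy":0,"wz":0,"dx":0.001,"dy":0.001,"dz":0.012,"hand":0},{"wx":0,"wy":0,"wz":0,"dx":0.001,"dy":0.001,"dz":0.012,"hand":0}]'; python3 - <<'E'
from h import *
p,d,L=tips()
cv2.imwrite('pics/s5.png',cv2.resize(p[70:170,280:400,::-1],None,fx=6,fy=6,interpolation=cv2.INTER_NEAREST))
p,d=cams.grab_frame('top'); W=cloud('top',p,d); cv2.imwrite('pics/t5.png',p[:,:,::-1])
E
```

```text
time: 4.53
tool_pos: [0.4792, 0.1665, 0.122]
tool_rot: [-0.0, 0.559, 0.829, -0.0]
contact_force: [-0.7, -0.9, 0.3]
gripper_width: 0.5
t 4.5333 tcp [0.4792 0.1665 0.122 ] F [-0.7 -0.9  0.3] w 0.5
scene 400 zmin [-0.008 -0.002  0.008] low mean [-0.025 -0.006  0.004]
scene 385 zmin [-0.008 -0.002  0.01 ] low mean [ 0.028 -0.009  0.006]
```

View pics/s5.png

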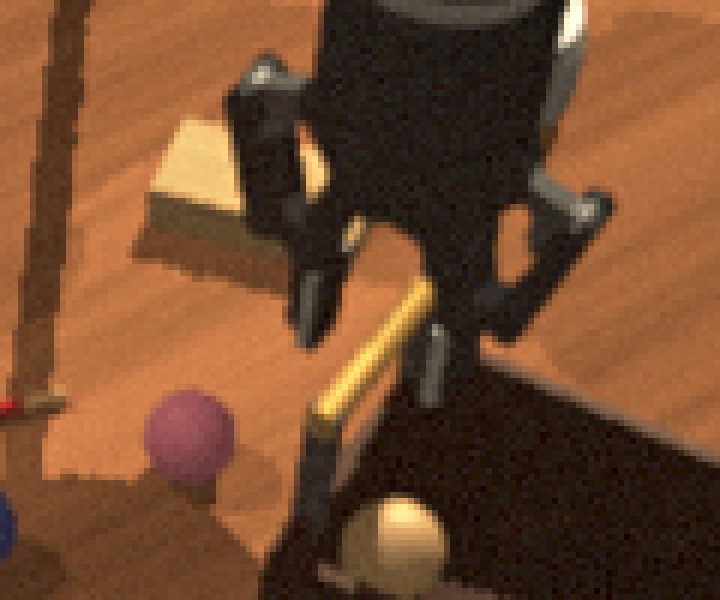

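The tips now sit below the bar (about (308,348) and (430,405)) and the gripper body is clear above it. Closing.

```bash
python3 -m pendant '[{"wx":0,"wy":0,"wz":0,"dx":0,"dy":0,"dz":0,"hand":-1},{"wx":0,"wy":0,"wz":0,"dx":0,"dy":0,"dz":0,"hand":-1},{"wx":0,"wy":0,"wz":0,"dx":0,"dy":0,"dz":0,"hand":-1},{"wx":0,"wy":0,"wz":0,"dx":0,"dy":0,"dz":0,"hand":-1},{"wx":0,"wy":0,"wz":0,"dx":0,"dy":0,"dz":0,"hand":-1},{"wx":0,"wy":0,"wz":0,"dx":0,"dy":0,"dz":0,"hand":-1},{"wx":0,"wy":0,"wz":0,"dx":0,"dy":0,"dz":0,"hand":-1},{"wx":0,"wy":0,"wz":0,"dx":0,"dy":0,"dz":0,"hand":-1}]'; python3 - <<'E'
from h import *
p,d,L=tips()
s=sensors.state(); r0=R.from_quat(s["tool_rot"],scalar_first=True)
for t in np.arange(3,50,3): print(t,r0.inv().apply(bar(np.radians(t))-bar(0)).round(4))
E
```

```text
time: 5.3
tool_pos: [0.4801, 0.1668, 0.1226]
tool_rot: [0.001, 0.559, 0.829, 0.001]
contact_force: [4.9, 2.1, -0.1]
gripper_width: 0.115
t 5.3 tcp [0.4801 0.1668 0.1226] F [ 4.9  2.1 -0.1] w 0.115
scene 240 zmin [0.03  0.035 0.042] low mean [-0.029 -0.01   0.04 ]
scene 199 zmin [0.03  0.036 0.041] low mean [ 0.027 -0.01   0.039]
3 [ 0.      0.0051 -0.0077]
6 [ 0.      0.0106 -0.0151]
9 [ 0.      0.0164 -0.0223]
12 [ 0.      0.0227 -0.0291]
15 [ 0.      0.0293 -0.0356]
18 [ 0.0001  0.0362 -0.0417]
21 [ 0.0001  0.0434 -0.0475]
24 [ 0.0001  0.0509 -0.0528]
27 [ 0.0001  0.0587 -0.0578]
30 [ 0.0001  0.0667 -0.0624]
33 [ 0.0001  0.075  -0.0665]
36 [ 0.0001  0.0835 -0.0702]
39 [ 0.0001  0.0921 -0.0735]
42 [ 0.0002  0.1009 -0.0762]
45 [ 0.0002  0.1099 -0.0786]
48 [ 0.0002  0.1189 -0.0804]
```

Gripped at 9.8 mm opening with small forces. Lifting along the arc to 15° as a test.

```bash
python3 -m pendant '[{"wx":0,"wy":0,"wz":0,"dx":0,"dy":0.0025,"dz":-0.0039,"hand":-1},{"wx":0,"wy":0,"wz":0,"dx":0,"dy":0.0051,"dz":-0.0077,"hand":-1},{"wx":0,"wy":0,"wz":0,"dx":0,"dy":0.0078,"dz":-0.0115,"hand":-1},{"wx":0,"wy":0,"wz":0,"dx":0,"dy":0.0106,"dz":-0.0151,"hand":-1},{"wx":0,"wy":0,"wz":0,"dx":0,"dy":0.0135,"dz":-0.0187,"hand":-1},{"wx":0,"wy":0,"wz":0,"dx":0,"dy":0.0164,"dz":-0.0223,"hand":-1},{"wx":0,"wy":0,"wz":0,"dx":0,"dy":0.0195,"dz":-0.0257,"hand":-1},{"wx":0,"wy":0,"wz":0,"dx":0,"dy":0.0227,"dz":-0.0291,"hand":-1},{"wx":0,"wy":0,"wz":0,"dx":0,"dy":0.026,"dz":-0.0324,"hand":-1},{"wx":0,"wy":0,"wz":0,"dx":0,"dy":0.0293,"dz":-0.0356,"hand":-1},{"wx":0,"wy":0,"wz":0,"dx":0,"dy":0.0293,"dz":-0.0356,"hand":-1}]'; python3 - <<'E'
from h import *
p,d=cams.grab_frame('scene'); np.savez('pics/s6.npz',p=p,d=d)
cv2.imwrite('pics/s6.png',cv2.resize(p[40:260,260:490,::-1],None,fx=2.6,fy=2.6))
E
```

```text
time: 6.27
tool_pos: [0.5066, 0.1776, 0.1589]
tool_rot: [-0.0, 0.559, 0.829, -0.0]
contact_force: [-3.3, -2.2, -0.5]
gripper_width: 0.109
```

View pics/s6.png

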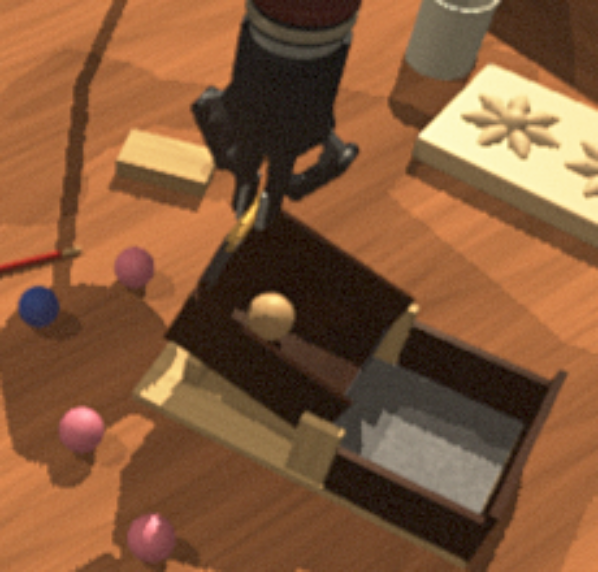

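The picture shows the pan tilted by about 15°, the bar held at (240,225) and the ball at (270,317) starting to roll. Going on to 45°.

```bash
python3 -m pendant '[{"wx":0,"wy":0,"wz":0,"dx":0,"dy":0.0034,"dz":-0.0031,"hand":-1},{"wx":0,"wy":0,"wz":0,"dx":0,"dy":0.0069,"dz":-0.0061,"hand":-1},{"wx":0,"wy":0,"wz":0,"dx":0,"dy":0.0105,"dz":-0.009,"hand":-1},{"wx":0,"wy":0,"wz":0,"dx":0,"dy":0.0141,"dz":-0.0119,"hand":-1},{"wx":0,"wy":0,"wz":0,"dx":0,"dy":0.0178,"dz":-0.0146,"hand":-1},{"wx":0,"wy":0,"wz":0,"dx":0,"dy":0.0216,"dz":-0.0172,"hand":-1},{"wx":0,"wy":0,"wz":0,"dx":0,"dy":0.0255,"dz":-0.0198,"hand":-1},{"wx":0,"wy":0,"wz":0,"dx":0,"dy":0.0294,"dz":-0.0222,"hand":-1},{"wx":0,"wy":0,"wz":0,"dx":0,"dy":0.0334,"dz":-0.0246,"hand":-1},{"wx":0,"wy":0,"wz":0,"dx":0,"dy":0.0374,"dz":-0.0268,"hand":-1},{"wx":0,"wy":0,"wz":0,"dx":0,"dy":0.0415,"dz":-0.0289,"hand":-1},{"wx":0,"wy":0,"wz":0,"dx":0,"dy":0.0457,"dz":-0.0309,"hand":-1},{"wx":0,"wy":0,"wz":0,"dx":0,"dy":0.05,"dz":-0.0328,"hand":-1},{"wx":0,"wy":0,"wz":0,"dx":0,"dy":0.0542,"dz":-0.0346,"hand":-1},{"wx":0,"wy":0,"wz":0,"dx":0,"dy":0.0585,"dz":-0.0363,"hand":-1},{"wx":0,"wy":0,"wz":0,"dx":0,"dy":0.0628,"dz":-0.0379,"hand":-1},{"wx":0,"wy":0,"wz":0,"dx":0,"dy":0.0672,"dz":-0.0393,"hand":-1},{"wx":0,"wy":0,"wz":0,"dx":0,"dy":0.0716,"dz":-0.0406,"hand":-1},{"wx":0,"wy":0,"wz":0,"dx":0,"dy":0.0761,"dz":-0.0419,"hand":-1},{"wx":0,"wy":0,"wz":0,"dx":0,"dy":0.0806,"dz":-0.043,"hand":-1}]'
python3 -m pendant '[{"wx":0,"wy":0,"wz":0,"dx":0,"dy":0,"dz":0,"hand":-1},{"wx":0,"wy":0,"wz":0,"dx":0,"dy":0,"dz":0,"hand":-1},{"wx":0,"wy":0,"wz":0,"dx":0,"dy":0,"dz":0,"hand":-1},{"wx":0,"wy":0,"wz":0,"dx":0,"dy":0,"dz":0,"hand":-1},{"wx":0,"wy":0,"wz":0,"dx":0,"dy":0,"dz":0,"hand":-1},{"wx":0,"wy":0,"wz":0,"dx":0,"dy":0,"dz":0,"hand":-1},{"wx":0,"wy":0,"wz":0,"dx":0,"dy":0,"dz":0,"hand":-1},{"wx":0,"wy":0,"wz":0,"dx":0,"dy":0,"dz":0,"hand":-1},{"wx":0,"wy":0,"wz":0,"dx":0,"dy":0,"dz":0,"hand":-1},{"wx":0,"wy":0,"wz":0,"dx":0,"dy":0,"dz":0,"hand":-1},{"wx":0,"wy":0,"wz":0,"dx":0,"dy":0,"dz":0,"hand":-1},{"wx":0,"wy":0,"wz":0,"dx":0,"dy":0,"dz":0,"hand":-1}]'; python3 - <<'E'
from h import *
p,d=cams.grab_frame('scene'); W=cloud('scene',p,d)
cv2.imwrite('pics/s7.png',cv2.resize(p[40:260,260:490,::-1],None,fx=2.6,fy=2.6))
E
```

```text
time: 7.98
tool_pos: [0.5823, 0.2084, 0.2056]
tool_rot: [0.001, 0.559, 0.829, 0.002]
contact_force: [-6.0, -2.4, 10.3]
gripper_width: 0.105
time: 8.98
tool_pos: [0.5824, 0.2084, 0.2056]
tool_rot: [0.001, 0.559, 0.829, 0.002]
contact_force: [-5.8, -1.0, 9.8]
gripper_width: 0.109
```

View pics/s7.png

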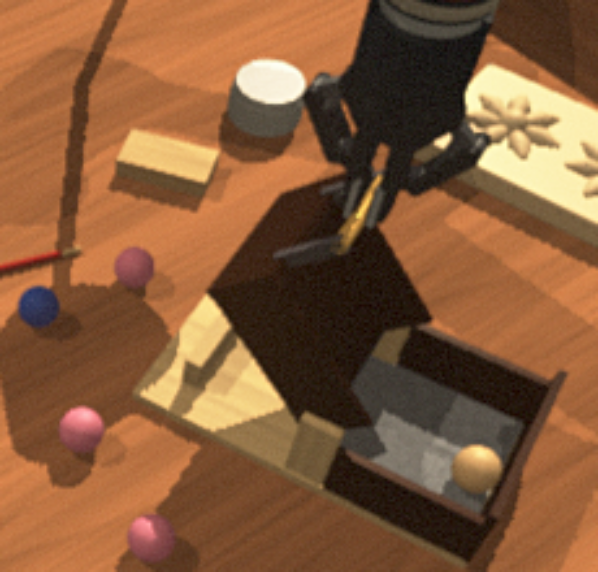

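The ball is out and lies in the tray at (477,468), and the bar is held at (360,215). Quick numeric check of the tilt before lowering.

```bash
python3 - <<'E'
from h import *
hg=H+.150*X-.093*Z; B=np.stack([X,np.cross(Z,X),Z],1)
for n in("scene","top"):
    p,d=cams.grab_frame(n); W=cloud(n,p,d); L=(W-hg)@B; hsv=cv2.cvtColor(p,cv2.COLOR_RGB2HSV)
    m=(hsv[...,2]>110)&(hsv[...,1]>120)&(L[...,2]>.13)&(abs(L[...,0])<.12)&(abs(L[...,1])<.06)
    q=np.median(L[m],0) if m.any() else None; print(n,m.sum(),q)
    if q is not None: print("tilt",np.degrees(np.arctan2(q[2],-q[0])-np.arctan2(.093,.15)))
s=sensors.state(); r0=R.from_quat(s["tool_rot"],scalar_first=True)
for t in np.arange(42,-1,-3): print(t,r0.inv().apply(bar(np.radians(t))-bar(np.radians(45))).round(4))
E
```

```text
scene 180 [-0.04070116 -0.01341549  0.17751349]
tilt 45.28724441180621
top 4500 [-0.05827056 -0.00393015  0.4844725 ]
tilt 51.34270784419555
42 [-0.     -0.0089  0.0023]
39 [-0.     -0.0178  0.0051]
36 [-0.     -0.0264  0.0083]
33 [-0.     -0.0349  0.012 ]
30 [-0.0001 -0.0432  0.0161]
27 [-0.0001 -0.0512  0.0206]
24 [-0.0001 -0.059   0.0256]
21 [-0.0001 -0.0666  0.0309]
18 [-0.0001 -0.0738  0.0366]
15 [-0.0001 -0.0807  0.0428]
12 [-0.0001 -0.0873  0.0492]
9 [-0.0001 -0.0936  0.056 ]
6 [-0.0001 -0.0995  0.0631]
3 [-1.00e-04 -1.05e-01  7.06e-02]
0 [-1.000e-04 -1.101e-01  7.830e-02]
```

Tilt is 45° from the scene camera. The top value comes from pixels of the arm, so I ignore it. Lowering slowly.

```bash
python3 -m pendant '[{"wx":0,"wy":0,"wz":0,"dx":0,"dy":-0.0045,"dz":0.0011,"hand":-1},{"wx":0,"wy":0,"wz":0,"dx":0,"dy":-0.0089,"dz":0.0023,"hand":-1},{"wx":0,"wy":0,"wz":0,"dx":0,"dy":-0.0134,"dz":0.0037,"hand":-1},{"wx":0,"wy":0,"wz":0,"dx":0,"dy":-0.0178,"dz":0.0051,"hand":-1},{"wx":0,"wy":0,"wz":0,"dx":0,"dy":-0.0221,"dz":0.0067,"hand":-1},{"wx":0,"wy":0,"wz":0,"dx":0,"dy":-0.0264,"dz":0.0083,"hand":-1},{"wx":0,"wy":0,"wz":0,"dx":0,"dy":-0.0307,"dz":0.0101,"hand":-1},{"wx":0,"wy":0,"wz":0,"dx":0,"dy":-0.0349,"dz":0.012,"hand":-1},{"wx":0,"wy":0,"wz":0,"dx":0,"dy":-0.0391,"dz":0.014,"hand":-1},{"wx":0,"wy":0,"wz":0,"dx":0,"dy":-0.0432,"dz":0.0161,"hand":-1},{"wx":0,"wy":0,"wz":0,"dx":0,"dy":-0.0472,"dz":0.0183,"hand":-1},{"wx":0,"wy":0,"wz":0,"dx":0,"dy":-0.0512,"dz":0.0206,"hand":-1},{"wx":0,"wy":0,"wz":0,"dx":0,"dy":-0.0551,"dz":0.0231,"hand":-1},{"wx":0,"wy":0,"wz":0,"dx":0,"dy":-0.059,"dz":0.0256,"hand":-1},{"wx":0,"wy":0,"wz":0,"dx":0,"dy":-0.0628,"dz":0.0282,"hand":-1},{"wx":0,"wy":0,"wz":0,"dx":0,"dy":-0.0666,"dz":0.0309,"hand":-1}]'
python3 -m pendant '[{"wx":0,"wy":0,"wz":0,"dx":0,"dy":-0.0036,"dz":0.0028,"hand":-1},{"wx":0,"wy":0,"wz":0,"dx":0,"dy":-0.0072,"dz":0.0057,"hand":-1},{"wx":0,"wy":0,"wz":0,"dx":0,"dy":-0.0107,"dz":0.0088,"hand":-1},{"wx":0,"wy":0,"wz":0,"dx":0,"dy":-0.0141,"dz":0.0119,"hand":-1},{"wx":0,"wy":0,"wz":0,"dx":0,"dy":-0.0174,"dz":0.0151,"hand":-1},{"wx":0,"wy":0,"wz":0,"dx":0,"dy":-0.0207,"dz":0.0183,"hand":-1},{"wx":0,"wy":0,"wz":0,"dx":0,"dy":-0.0239,"dz":0.0217,"hand":-1},{"wx":0,"wy":0,"wz":0,"dx":0,"dy":-0.027,"dz":0.0251,"hand":-1},{"wx":0,"wy":0,"wz":0,"dx":0,"dy":-0.03,"dz":0.0286,"hand":-1},{"wx":0,"wy":0,"wz":0,"dx":0,"dy":-0.0329,"dz":0.0322,"hand":-1},{"wx":0,"wy":0,"wz":0,"dx":0,"dy":-0.0357,"dz":0.0359,"hand":-1},{"wx":0,"wy":0,"wz":0,"dx":0,"dy":-0.0384,"dz":0.0397,"hand":-1},{"wx":0,"wy":0,"wz":0,"dx":0,"dy":-0.0404,"dz":0.043,"hand":-1},{"wx":0,"wy":0,"wz":0,"dx":0,"dy":-0.042,"dz":0.0455,"hand":-1},{"wx":0,"wy":0,"wz":0,"dx":0,"dy":-0.042,"dz":0.0455,"hand":-1},{"wx":0,"wy":0,"wz":0,"dx":0,"dy":-0.042,"dz":0.0455,"hand":-1}]'; python3 - <<'E'
from h import *
hg=H+.150*X-.093*Z; B=np.stack([X,np.cross(Z,X),Z],1)
p,d=cams.grab_frame("scene"); W=cloud("scene",p,d); L=(W-H)@B; hsv=cv2.cvtColor(p,cv2.COLOR_RGB2HSV)
m=(hsv[...,2]>110)&(hsv[...,1]>120)&(L[...,2]>-.02)&(L[...,2]<.06)&(abs(L[...,0])<.05)&(abs(L[...,1])<.06)
print(m.sum(),np.median(L[m],0).round(4)); print(sensors.state()["contact_force"])
E
```

```text
time: 10.47
tool_pos: [0.5209, 0.1834, 0.173]
tool_rot: [0.002, 0.559, 0.829, 0.002]
contact_force: [-4.8, -1.6, 6.8]
gripper_width: 0.113
time: 11.8
tool_pos: [0.4806, 0.167, 0.1236]
tool_rot: [0.0, 0.559, 0.829, 0.0]
contact_force: [4.1, 1.0, -4.0]
gripper_width: 0.109
116 [ 0.002  -0.0188  0.005 ]
[ 3.32572805  1.47292289 -4.27480079]
```

```bash
python3 -m pendant '[{"wx":0,"wy":0,"wz":0,"dx":0,"dy":0,"dz":0.001,"hand":-0.6},{"wx":0,"wy":0,"wz":0,"dx":0,"dy":0,"dz":0.001,"hand":-0.4},{"wx":0,"wy":0,"wz":0,"dx":0,"dy":0,"dz":0.001,"hand":0.2},{"wx":0,"wy":0,"wz":0,"dx":0,"dy":0,"dz":0.001,"hand":0.5},{"wx":0,"wy":0,"wz":0,"dx":0,"dy":0,"dz":0,"hand":0.5},{"wx":0,"wy":0,"wz":0,"dx":0,"dy":0,"dz":0,"hand":0.5},{"wx":0,"wy":0,"wz":0,"dx":0,"dy":0,"dz":-0.01,"hand":0.5},{"wx":0,"wy":0,"wz":0,"dx":0,"dy":0,"dz":-0.03,"hand":0.5},{"wx":0,"wy":0,"wz":0,"dx":0,"dy":0,"dz":-0.06,"hand":0.5},{"wx":0,"wy":0,"wz":0,"dx":0,"dy":0,"dz":-0.09,"hand":0.5},{"wx":0,"wy":0,"wz":0,"dx":0,"dy":0,"dz":-0.12,"hand":0.5},{"wx":0,"wy":0,"wz":0,"dx":0,"dy":0,"dz":-0.15,"hand":0.5},{"wx":0,"wy":0,"wz":0,"dx":0,"dy":0,"dz":-0.16,"hand":0.5},{"wx":0,"wy":0,"wz":0,"dx":0,"dy":0,"dz":-0.16,"hand":0.5},{"wx":0,"wy":0,"wz":0,"dx":0,"dy":0,"dz":-0.16,"hand":0.5},{"wx":0,"wy":0,"wz":0,"dx":0,"dy":0,"dz":-0.16,"hand":0.5}]'; python3 - <<'E'
from h import *
p,d=cams.grab_frame("scene"); W=cloud("scene",p,d); B=np.stack([X,np.cross(Z,X),Z],1); L=(W-H)@B; hsv=cv2.cvtColor(p,cv2.COLOR_RGB2HSV)
m=(hsv[...,2]>110)&(hsv[...,1]>120)&(L[...,2]>-.02)&(L[...,2]<.03)&(abs(L[...,0])<.03)&(abs(L[...,1])<.06)
print("bar",m.sum(),np.median(L[m],0).round(4))
T=H+.150*X
for r in finder.look_for("scene","dark_ball_center"): q=np.array(r["position"]); print(q.round(3),round(r["score"],2),"from hinge",((q-T)@B).round(3))
cv2.imwrite('pics/s8.png',p[:,:,::-1])
E
```

```text
time: 13.18
tool_pos: [0.4795, 0.1668, 0.282]
tool_rot: [-0.001, 0.559, 0.829, -0.001]
contact_force: [0.5, -0.7, -0.7]
gripper_width: 0.751
bar 170 [ 0.0017 -0.0055  0.0039]Traceback (most recent call last):
  File "<stdin>", line 6, in <module>
NameError: name 'finder' is not defined. Did you mean: 'filter'?
```

```bash
python3 - <<'E'
from h import *
from plant import finder
p,d=cams.grab_frame("scene"); B=np.stack([X,np.cross(Z,X),Z],1); T=H+.150*X
for r in finder.look_for("scene","dark_ball_center"): q=np.array(r["position"]); print(q.round(3),round(r["score"],2),"from hinge",((q-T)@B)[:2].round(3))
cv2.imwrite('pics/s8.png',p[:,:,::-1])
E
```

```text
[0.733 0.244 0.042] 0.75 from hinge [ 0.113 -0.024]
[ 0.631 -0.013  0.032] 0.75 from hinge [-0.077 -0.224]
[0.385 0.162 0.034] 0.62 from hinge [-0.24   0.032]
[0.513 0.006 0.034] 0.57 from hinge [-0.18  -0.161]
[0.372 0.056 0.032] 0.52 from hinge [-0.291 -0.062]
```

View pics/s8.png

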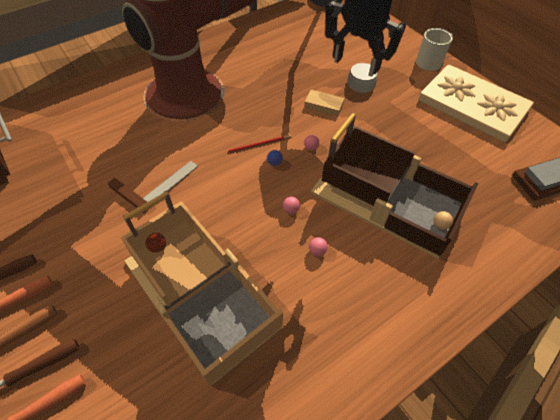

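The dark pan is level with its bar at (343,130), the ball lies in the tray at (443,219), the light pan is unmoved and the gripper hangs free above.

```bash
python3 -c "
from plant import job; print(job.job_done())"
```

```text
the job is handed in; nothing more can be done
None
```

I gripped the dark walnut pan by its brass bar and tilted it along its arc to about 45°. I held it there for over a second, until the ball had rolled into the catch tray. Then I lowered it over about 2.7 s, released it, raised the gripper clear and handed the job in at about 13 s of robot time.

**Last checks:**
- **Tilt while held:** about 45°, from the scene camera.
- **Pan after release:** the bar is back at its starting position within about 2 mm, so the pan is level.
- **Ball:** it is in the dark tray, about 113 mm past the hinge and 24 mm off the centre line. The finder puts its visible surface at 42 mm, which fits a ball lying on the floor.
- **Light pan:** it looks unmoved in the final picture; I did not measure it.
- **Contact:** no contact force at the end, and the gripper is free in the air above the pan.

**Checks that disagreed:**
- **Fingertip height:** before the grasp, the camera put the fingertips about 23 mm higher than the reported TCP height. I set the grip depth by the picture, and the grip held.
- **Second tilt reading:** the top camera gave 51°, but it had picked up pixels of the arm, so I ignored it.

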